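# Stagger the curing trays and put the dust cover on

## Task

Stack the curing trays staggered on the tray of the wooden stand so that air gets in at alternate ends: first the tray with the red bars, shifted about 15 mm lengthwise towards the stand's blue block, then the tray with the yellow bars on top of it, shifted back the other way so that it stands straight above the stand's own tray. Each tray must sit level with its foot inside the rim below; then close the top tray with the grey cover, fully down and in line with it. Set everything down gently, never letting it drop, and leave the jars and glasses around the work where they stand.

Things in the scene. Friction and masses are not known exactly. Their poses are not given: they have to be found in the camera images.
- stand: wooden board 226 (x) x 84 (y) x 12 mm, fixed on the table within 0.35 rad of left-right, a white tray with cream wax bars fixed at its centre, lengthwise. Origin: centre of the board's underside; x along its length, z up. Seated origins stand above this origin: red tray 37 mm, yellow tray on it 67 mm, cover on that 97 mm.
- stand_rim (a point): middle of the stand's own tray (150 x 60 mm outside, 142 x 52 inside, along the board) at the height of its rim, 42 mm above the table
- blue_block: flat blue block, 22 mm along the board, 72 mm across it, 10 mm high, fixed on one end of the board, its middle 95 mm from the board's centre: at the left end or the right end, it varies. Origin: centre of its underside.
- grey_block: the same block in grey on the other end of the board, 95 mm from its centre. Origin: centre of its underside.
- rose_tray: white tray, 150 (x) x 60 (y) x 35 mm, 0.17-0.35 kg, ends alike, with four fixed rose-red wax bars 14 mm below its rim; loose, left or right of the stand. Origin: centre of underside. Flat-sided body (z 5-35 mm, walls 4 mm, inside 142 x 52) on a central foot 106 x 46 x 5 mm. Stacked, the foot drops inside the rim below, the body rests on that rim; play 3 mm to each side, 18 to each end. Grip across the 60 mm.
- honey_tray: white tray, 150 (x) x 60 (y) x 35 mm, 0.17-0.35 kg, ends alike, with four fixed honey-yellow wax bars 14 mm below its rim; loose, left or right of the stand. Origin: centre of underside. Flat-sided body (z 5-35 mm, walls 4 mm, inside 142 x 52) on a central foot 106 x 46 x 5 mm. Stacked, the foot drops inside the rim below, the body rests on that rim; play 3 mm to each side, 18 to each end. Grip across the 60 mm.
- cover: grey cover plate, 150 (x) x 60 (y) mm, z 5-9 mm, 0.12 kg, with a black grip on its middle (50 mm along x, 12 thick in y, z 9-40 mm) to pinch across the 12 mm. Its foot, 128 x 46 x 5 mm, drops inside a tray's rim (play 3 mm to each side, 7 to each end); the plate then lies on the rim. Origin: centre of the foot's underside, z up. Loose on the table between robot and stand.
- amber_glass: amber glass jar candle, 64 mm across, 85 mm high, beside the work; leave it. Origin: centre of its underside.
- lidded_jar: jar candle with a white lid, 70 mm across, 72 mm high, beside the work; leave it. Origin: centre of its underside.
- tumbler: clear glass with a low fill of cream wax, 66 mm across, 70 mm high, near the table's front edge; leave it. Origin: centre of its underside.

How it is judged:
By the outcome, as a careful person would: the job done as asked, in the order asked, and still so for the second after the job is handed in, with the robot touching nothing.
It also fails if it takes over 72 s, if anything falls off the work surface, if the arm or the gripper's body presses on something with over 40 N, if the wrist force passes 120 N, or if a joint passes its speed limit or range.

## Robot

A 6-joint arm with a two-finger parallel gripper is mounted at the origin on a cart in front of the work surface, level with it; the furniture and walls round the work are solid. World frame = base frame: x ahead of the robot, y to its left, z up, the work surface at z = 0. Lengths are in m, angles in rad, forces in N, time in s.
With the tool pointing down it reaches from about 0.3 to 0.75 m from the base axis. Payload 8.5 kg.
Tool frame: the origin (TCP) lies where the fingers leave the gripper's body, on its centre line; the fingertips stand env.tip_reach ahead of it and the grasp point (between the pads) lies 45 mm ahead of it (env.tip_reach is the distance from the TCP to the fingertips, in m); z points along the fingers, y is the line along which they close (so a half turn about z gives the same grasp; the last joint's range is limited). The gripper opens to 88 mm and grips with 3 to 60 N. Pads are 18 mm wide; open, the fingers measure 123 mm over their backs; the gripper's body (75 mm by 187 mm) begins 45 mm behind the grasp point.
Start: joints at [1.083, 0.381, 1.297, -0, 1.464, -0.215], TCP at [0.148, 0.53, 0.303] pointing down, gripper open.
Joint ranges: [-3.11, 3.11], [-0.89, 2.33], [0.22, 2.48], [-1.42, 4.56], [0.17, 2.85], [-2.88, 2.88]. Speed limits (rad/s): [2.39, 2.39, 3.14, 3.14, 3.14, 3.14].

## Interface

Orientations are given as a rotation vector (axis times angle).
In Python, from bench import env gives the robot as it stands. Calls block until the motion is done:
- env.move_to(position, orientation): joint-space move of the TCP to a pose.
- env.move_linear(position, ori=None, speed=0.15, max_force=None): straight line of the TCP; ori=None keeps the orientation; speed is the mean speed in m/s. With max_force (N) it stops when the force on the tool has changed by that much, and returns True; else False.
- env.set_joints(angles): joint-space move.
- env.move_gripper(opening, grip_force=None): finger opening in m; grip_force is the grip in N (None keeps the last); returns when the fingers have stopped.
- env.wait(seconds).
- env.inverse_kinematics(position, orientation): joint angles nearest the present ones, or None.
- env.state(): the state.
- env.camera(name): name is "scene" or "top" or "wrist"; returns a dict with "pixels" (480x640x3 uint8, blue, green, red), "camera_matrix" (3x3 intrinsics, pixels), "rvec" (rotation vector, rad) and "tvec" (3), from world to camera coordinates, as OpenCV has them. Camera axes: x right, y down, z forward; pixel columns grow to the right and rows downward; lengths in m; the calibration is good to about 2 mm. A picture is of the moment at which its call begins. There is no depth.
A pose or a line that the arm cannot do raises env.PlanningError and nothing moves.
- env.finish_job(): hands the job in; it is judged then, once.
The state is a dict: "t": time; "joint_positions": joint angles; "joint_vel": joint speeds; "joint_efforts": joint torques, N m; "ee_pos": TCP position; "eef_rot": TCP orientation; "wrist_force": force on the tool from outside, world axes, zero at the start; "wrist_torque": the same for the moment, N m; "grip_width": finger opening in m; "finger_force": force on a finger pad.
Only numpy, scipy, OpenCV 4.12 (cv2) and the standard library are available. Lean on these libraries where they do the work, as an engineer would, in place of code of your own. Each camera call takes 0.05 s, during which the arm holds its last target. There are 200 camera calls.

## Working session

There is one attempt and no reset: what is moved stays moved. The work goes in short steps, each a Python script; the robot and the scene stay as the last script left them, time stands still between calls to the robot, and variables do not carry over. Pictures are saved under pics/ and viewed, at most 10 in all, crops included, and the job is handed in when it is done.

```bash
ls; mkdir -p pics; python3 - <<'E'
from bench import env
import cv2,numpy as np
for n in("top","scene"):
    c=env.camera(n); cv2.imwrite(f"pics/{n}0.png",c["pixels"]); print(n,c["camera_matrix"].tolist(),c["rvec"],c["tvec"])
s=env.state();print(s,env.tip_reach)
E
```

```text
pics
top [[461.59081666325187, 0.0, 318.4008090925641], [0.0, 461.59081666325187, 240.96408171731517], [0.0, 0.0, 1.0]] [ 2.15808966 -2.12087492  0.16770044] [-0.02196086  0.50658602  0.85318009]
scene [[498.29144373586735, 0.0, 318.2174452774571], [0.0, 498.29144373586735, 243.49706279107107], [0.0, 0.0, 1.0]] [ 2.07255228 -1.04325051  0.4570233 ] [-0.30032263  0.31603837  0.82627523]
{'t': 0.1, 'joint_positions': array([ 1.08272182e+00,  3.81113563e-01,  1.29811191e+00,  5.30114109e-07,
        1.46362640e+00, -2.15313076e-01]), 'joint_vel': array([ 0.00038219, -0.00127025, -0.00412193, -0.00041361, -0.00093027,
       -0.0001159 ]), 'joint_efforts': array([ 2.62306268e-03, -4.38651645e+01, -2.24906981e+01,  7.14470493e-02,
        3.42888711e-02, -7.39857182e-05]), 'ee_pos': array([0.14809656, 0.52951739, 0.3022322 ]), 'eef_rot': array([-4.27066681e-01, -3.11199077e+00,  1.85636306e-03]), 'wrist_force': array([ 0.55513413, -0.57138667, -0.4182743 ]), 'wrist_torque': array([ 0.00542132, -0.02667401,  0.02737049]), 'finger_force': 0.0, 'grip_width': 0.08787949895659149} 0.064
```

View pics/top0.png

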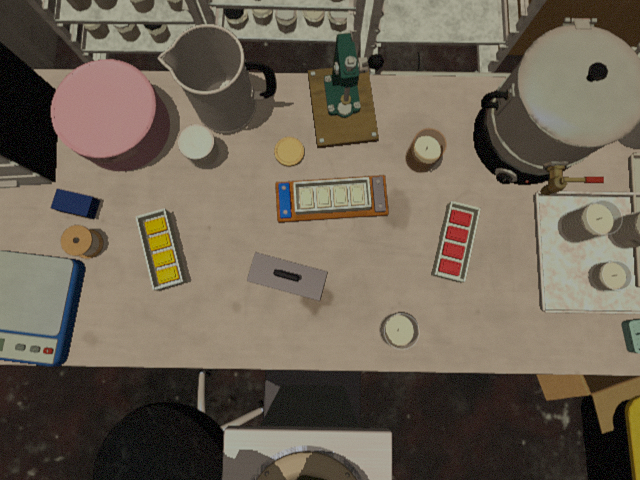

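View pics/scene0.png

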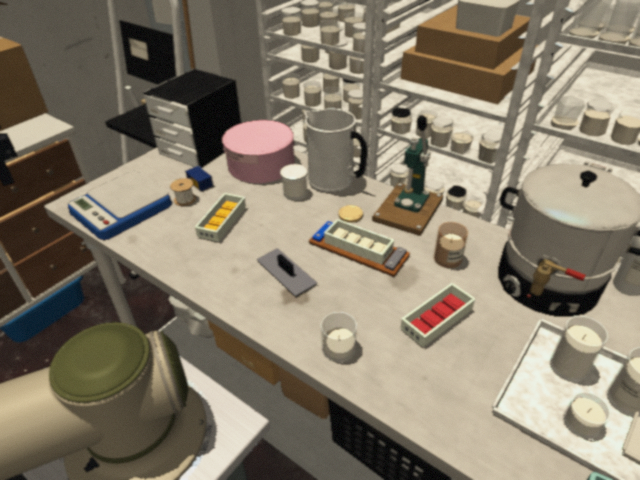

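The top view shows the stand at (332,198) with the blue block on its left (+y) end. The red tray is at (457,241), yellow at (161,249), cover at (288,276), amber glass at (427,150), lidded jar at (197,143) and tumbler at (400,329). The scene view agrees. Next I'll get coarse poses from the top camera, then look from the wrist.

```bash
cat > h.py <<'E'
from bench import env
import cv2,numpy as np
from scipy.spatial.transform import Rotation as R
def cast(c,px,z):
    px=np.atleast_2d(np.float64(px)).reshape(-1,1,2)
    n=cv2.undistortPoints(px,c["camera_matrix"],None).reshape(-1,2)
    M=cv2.Rodrigues(np.float64(c["rvec"]))[0]; o=-M.T@np.ravel(c["tvec"])
    d=np.c_[n,np.ones(len(n))]@M
    return o[:2]+d[:,:2]*((z-o[2])/d[:,2:])
def proj(c,p): return cv2.projectPoints(np.float64(p).reshape(-1,1,3),np.float64(c["rvec"]),np.float64(c["tvec"]),c["camera_matrix"],None)[0].reshape(-1,2)
HSV=dict(red=[((0,150,70),(8,255,255)),((172,150,70),(180,255,255))],yellow=[((20,150,90),(33,255,255))],blue=[((100,150,60),(115,255,255))])
def mask(c,col):
    h=cv2.cvtColor(c["pixels"],cv2.COLOR_BGR2HSV); m=0
    for a,b in HSV[col]: m=m|cv2.inRange(h,a,b)
    return m
def near(c,m,z,xy,r,amin=20):
    """world points of contours of mask m near xy"""
    cs=cv2.findContours(m,cv2.RETR_EXTERNAL,cv2.CHAIN_APPROX_NONE)[0]; out=[]
    for k in cs:
        if cv2.contourArea(k)<amin: continue
        w=cast(c,k.astype(float),z)
        if np.hypot(*(w.mean(0)-xy))<r: out.append(w)
    return out
def rect(ws):
    """centre, yaw of long side, (long,short), metres"""
    (cx,cy),(a,b),t=cv2.minAreaRect((np.vstack(ws)*1000).astype(np.float32))
    t=np.radians(t)
    if a<b: a,b,t=b,a,t+np.pi/2
    t=(t+np.pi/2)%np.pi-np.pi/2
    return np.array([cx,cy])/1000,t,(round(a,1),round(b,1))
def ori(yaw):
    """tool down, closing across yaw direction; choose half turn nearest mid range"""
    best=None
    for k in (0,np.pi):
        y=np.array([-np.sin(yaw+k),np.cos(yaw+k),0]);z=np.array([0,0,-1.])
        rv=R.from_matrix(np.c_[np.cross(y,z),y,z]).as_rotvec()
        yield rv
def best(p,yaw):
    c=[(abs(q[5]),rv) for rv in ori(yaw) for q in [env.inverse_kinematics(p,rv)] if q is not None]
    if not c: raise SystemExit(f"no IK {p} {yaw}")
    return min(c,key=lambda a:a[0])[1]
E
python3 - <<'E'
from h import *
c=env.camera("top")
for n,g in(("red",(457,241)),("yellow",(161,249))):
    g=cast(c,g,.021)[0]; ws=near(c,mask(c,n),.021,g,.09); print(n,len(ws),rect(ws))
g=cast(c,(285,200),.022)[0]; print("blue",rect(near(c,mask(c,"blue"),.022,g,.04)))
print("grey",cast(c,(379,196),.022),"stand",cast(c,(334,195),.028),"cover ends",cast(c,[(251,266),(325,287)],.009))
for n,p in(("amber",(427,150)),("jar",(197,143)),("tumb",(400,329))): print(n,cast(c,p,.07))
print("coverpix",c["pixels"][270,265],c["pixels"][260,240],"greyblk",c["pixels"][196,379])
M=cv2.Rodrigues(c["rvec"])[0];print("cam",-M.T@c["tvec"])
w=env.camera("wrist");M2=cv2.Rodrigues(w["rvec"])[0];o=-M2.T@w["tvec"];s=env.state();T=R.from_rotvec(s["eef_rot"]).as_matrix();print("wrist in tool",T.T@(o-s["ee_pos"]),(T.T@M2.T),w["camera_matrix"][0,0])
E
```

```text
red 4 (array([ 0.51257025, -0.28260303]), np.float64(-0.23046969441934806), (127.0, 40.5))
yellow 4 (array([0.48704578, 0.29670999]), np.float64(0.30624774612965355), (127.3, 40.7))
blue (array([0.59132672, 0.05622754]), np.float64(0.08457542154197539), (70.2, 20.9))
grey [[ 0.60308472 -0.13300744]] stand [[ 0.60198736 -0.04258848]] cover ends [[ 0.45912434  0.11980208]
 [ 0.4201348  -0.02768838]]
amber [[ 0.68340025 -0.2195778 ]]
jar [[0.68969095 0.22472885]]
tumb [[ 0.34304527 -0.16400058]]
coverpix [109 116 125] [121 142 156] greyblk [ 92 100 108]
cam [ 0.36740195 -0.01472866  0.92186051]
wrist in tool [ 0.07361689 -0.00100599 -0.08178627] [[-0.0011635  -0.95877735 -0.28415603]
 [ 0.9999978  -0.00161194  0.0013443 ]
 [-0.00174693 -0.28415384  0.95877711]] 364.83893242613465
```

```bash
python3 - <<'E'
from h import *
for n,xy,yaw in(("stand",(.600,-.040),1.65),("red",(.5126,-.2826),-.23)):
    p=[*xy,.26]; env.move_to(p,best(p,yaw)); env.wait(.3); c=env.camera("wrist")
    cv2.imwrite(f"pics/w_{n}.png",c["pixels"]); np.save(f"w_{n}.npy",c,allow_pickle=True)
    print(env.state()["t"],env.state()["ee_pos"],env.state()["joint_positions"].round(2))
    if n=="red": print(rect(near(c,mask(c,"red"),.021,xy,.09)))
    else: print(rect(near(c,mask(c,"blue"),.022,(.5913,.0562),.04)))
a=cv2.imread("pics/w_stand.png");b=cv2.imread("pics/w_red.png")
cv2.imwrite("pics/pair.png",cv2.resize(np.vstack([a,b]),(400,600)))
E
```

```text
3.125 [ 0.60000149 -0.03980348  0.26001695] [-0.26  0.5   1.22 -0.    1.42 -0.34]Traceback (most recent call last):
  File "<stdin>", line 7, in <module>
  File "h.py", line 26, in rect
    (cx,cy),(a,b),t=cv2.minAreaRect((np.vstack(ws)*1000).astype(np.float32))
                                     ~~~~~~~~~^^^^
    return _nx.concatenate(arrs, 0, dtype=dtype, casting=casting)
           ~~~~~~~~~~~~~~~^^^^^^^^^^^^^^^^^^^^^^^^^^^^^^^^^^^^^^^
ValueError: need at least one array to concatenate
```

View pics/w_stand.png

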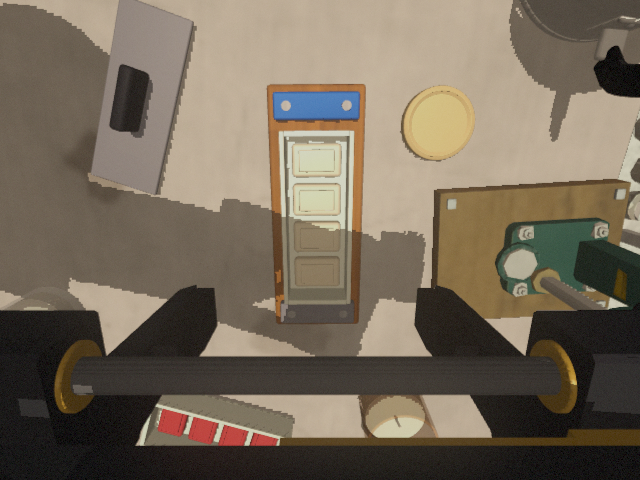

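The wrist view shows the stand whole: blue block at (317,106), tray rim from about (280,132) to (353,305), grey block at (318,314). I'll fix the blue threshold and measure the board outline.

```bash
cat >> h.py <<'E'
HSV["blue"]=[((98,120,40),(125,255,255))]
def board(c,xy,r=.03):
    h=cv2.cvtColor(c["pixels"],cv2.COLOR_BGR2HSV); m=cv2.inRange(h,(4,130,35),(17,255,255))
    m=cv2.morphologyEx(m,cv2.MORPH_OPEN,np.ones((3,3)))
    return near(c,m,.012,xy,.12,60)
E
python3 - <<'E'
from h import *
c=env.camera("wrist"); print("proj",proj(c,[[.5913,.0562,.022],[.6,-.04,.042]]))
h=cv2.cvtColor(c["pixels"],cv2.COLOR_BGR2HSV)
for p in((317,106),(272,160),(318,314),(268,90),(362,250)): print(p,h[p[1],p[0]])
print("blue",[(len(w),rect([w])) for w in near(c,mask(c,"blue"),.022,(.59,.056),.05)])
print("board",[(len(w),rect([w])) for w in board(c,np.array([.6,-.04]))])
print("rim px",cast(c,[(279,132),(354,131),(283,306),(353,306)],.042))
E
```

```text
proj [[314.5596033  103.57779983]
 [315.94656381 223.5628461 ]]
(317, 106) [106 146 184]
(272, 160) [ 14 155 170]
(318, 314) [16 53 82]
(268, 90) [ 14 158 155]
(362, 250) [ 16  62 116]
blue [(218, (array([0.59229626, 0.05508016]), np.float64(0.07849104720228284), (70.3, 20.1)))]
board [(1049, (array([ 0.60026709, -0.03836829]), np.float64(-1.4868881269745269), (222.2, 82.1)))]
rim px [[ 0.56516104  0.03158381]
 [ 0.6239528   0.03695936]
 [ 0.57634461 -0.11867074]
 [ 0.63943394 -0.11373999]]
```

```bash
cat >> h.py <<'E'
SC=np.array([.6002,-.0392]); SY=1.654; U=np.array([np.cos(SY),np.sin(SY)])
def pick_tray(col,xy,yaw):
    p=[*xy,.26]; env.move_to(p,best(p,yaw)); env.wait(.2); c=env.camera("wrist")
    ws=near(c,mask(c,col),.021,xy,.09); xy,yaw,d=rect(ws); print(col,len(ws),xy,yaw,d)
    cv2.imwrite(f"pics/w_{col}.png",c["pixels"])
    if len(ws)!=4 or not 120<d[0]<132: raise SystemExit("check")
    o=best([*xy,.2],yaw); env.move_to([*xy,.13],o)
    print("hit",env.move_linear([*xy,.072],speed=.06,max_force=8))
    env.move_gripper(.05,25); s=env.state(); print(s["grip_width"],s["finger_force"],s["ee_pos"],s["t"])
    return xy,yaw
E
python3 - <<'E'
from h import *
xy,yaw=pick_tray("red",(.5126,-.2826),-.23)
env.move_linear([*xy,.16],speed=.1); s=env.state(); print(s["grip_width"],s["wrist_force"],s["t"],s["joint_positions"].round(2))
c=env.camera("wrist"); cv2.imwrite("pics/held.png",c["pixels"])
E
```

```text
red 5 [ 0.51433777 -0.28624854] -0.23856690255567958 (127.1, 40.1)check
```

```bash
sed -i 's/if len(ws)!=4 or not/if len(ws)<4 or not/' h.py; python3 - <<'E'
from h import *
xy,yaw=pick_tray("red",(.5143,-.2862),-.2386)
env.move_linear([*xy,.16],speed=.1); s=env.state(); print(s["grip_width"],s["wrist_force"],s["t"],s["joint_positions"].round(2))
c=env.camera("wrist"); cv2.imwrite("pics/held.png",c["pixels"])
ws=near(c,mask(c,"red"),.109,xy,.15); print([(len(w),rect([w])) for w in ws])
E
```

```text
red 5 [ 0.5141828  -0.28635989] -0.23883961025130418 (126.7, 40.2)
hit False
0.059751003108075657 24.999847481958568 [ 0.51420491 -0.28635448  0.07210685] 7.45
0.05967395933445044 [ 0.18407814 -0.88813997 -3.32114317] 8.4833 [-0.71  0.58  1.4  -0.    1.17  1.1 ]
[(260, (array([ 0.46832864, -0.27561313]), np.float64(1.3329315666606165), (40.0, 22.5))), (257, (array([ 0.50665649, -0.28494321]), np.float64(1.3322151763273853), (39.9, 17.6))), (320, (array([ 0.53205328, -0.29117844]), np.float64(1.3321547225706403), (40.0, 28.4))), (484, (array([ 0.56322565, -0.29886353]), np.float64(1.3315136996962584), (39.8, 26.4)))]
```

View pics/held.png

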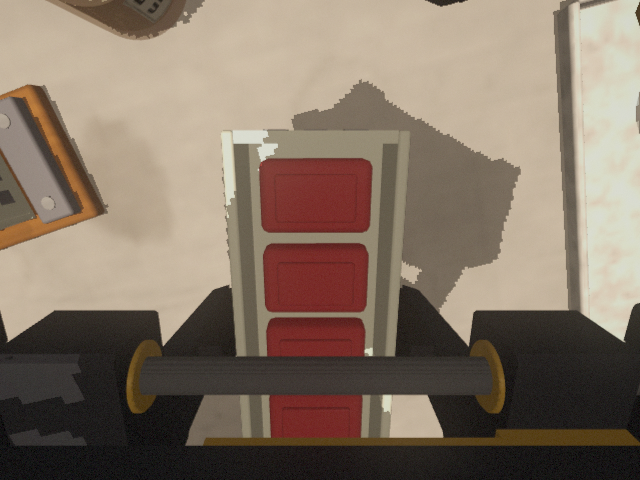

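The held view shows the red tray gripped square. Its outer bar at (316,195) puts the tray centre on the tool within 0.5 mm. Now to place it.

```bash
cat >> h.py <<'E'
def place(xy,zseat,yaw=SY,zt=.072,open=.075,up=.24):
    z=zt+zseat; p=[*xy,up]; env.move_to(p,best(p,yaw)); env.wait(.2)
    print("early",env.move_linear([*xy,z+.012],speed=.1,max_force=12)); env.wait(.2)
    h=env.move_linear([*xy,z-.002],speed=.012,max_force=4); s=env.state(); print("contact",h,s["ee_pos"],"seat z err",s["ee_pos"][2]-z,s["wrist_force"])
    return h
def release(xy,open,up=.26):
    env.move_gripper(open); env.wait(.15); env.move_linear([*xy,env.state()["ee_pos"][2]+.06],speed=.08); env.move_linear([*xy,up],speed=.2); print("t",env.state()["t"])
E
python3 - <<'E'
from h import *
s=env.state(); env.move_linear([*s["ee_pos"][:2],.24],speed=.15)
place(SC+.015*U,.037)
E
```

```text
early False
contact True [ 0.59891666 -0.02423918  0.10909091] seat z err 9.090638185346722e-05 [-0.59735911  0.66174228  6.28644681]
```

```bash
python3 - <<'E'
from h import *
release(SC+.015*U,.075)
c=env.camera("wrist"); cv2.imwrite("pics/after_red.png",c["pixels"])
r=rect(near(c,mask(c,"red"),.058,SC,.09)); print(r,"shift along,across",(r[0]-SC)@U,(r[0]-SC)@[-U[1],U[0]],r[1]%np.pi-SY)
print("blue",[rect([w]) for w in near(c,mask(c,"blue"),.022,(.59,.056),.05)], "expected",SC+.095*U)
print("board",[rect([w]) for w in board(c,SC)])
E
```

```text
t 15.2417
(array([ 0.5989043 , -0.03296307]), np.float64(-1.4876414437007477), (108.7, 40.2)) shift along,across 0.006323036779879003 0.0007728837842694613 -4.87901109544886e-05
blue [(array([0.59213916, 0.05742481]), np.float64(0.08188373133871885), (70.4, 15.0))] expected [0.59230477 0.05547135]
board [(array([ 0.56922162, -0.13112636]), np.float64(-1.5151462343827609), (42.2, 4.1)), (array([ 0.56321527, -0.06939563]), np.float64(-1.4880549826837663), (77.5, 3.1)), (array([ 0.60032574, -0.03849133]), np.float64(-1.486060308316811), (221.6, 82.1))]
```

View pics/after_red.png

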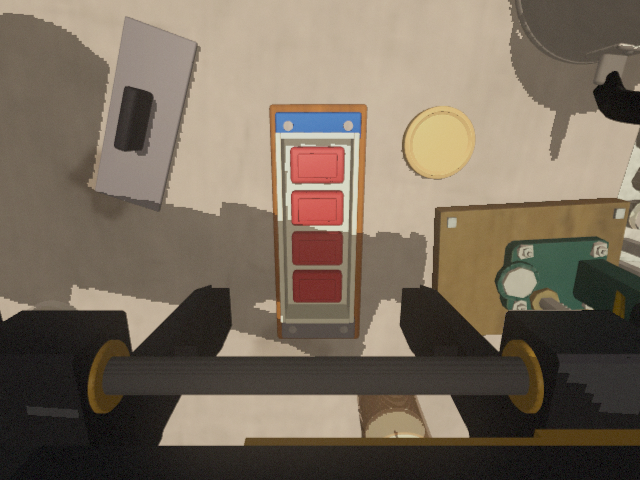

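The red tray sits square on the stand, with bars at rows 147 to 303 and the blue block at (318,123). The bright red bar fell out of the mask, so I'll lower its threshold and measure again.

```bash
cat >> h.py <<'E'
HSV["red"]=[((0,100,60),(8,255,255)),((168,100,60),(180,255,255))]
HSV["yellow"]=[((18,120,70),(35,255,255))]
E
python3 - <<'E'
from h import *
c=env.camera("wrist")
ws=near(c,mask(c,"red"),.058,SC,.09);r=rect(ws); print(len(ws),r,"shift along,across",(r[0]-SC)@U,(r[0]-SC)@[-U[1],U[0]],r[1]%np.pi-SY)
t=env.camera("top")
ws=near(t,mask(t,"red"),.058,SC,.09)
if ws:
    r=rect(ws); b=rect(near(t,mask(t,"blue"),.022,(.59,.056),.05)); print("top",r,b)
E
```

```text
4 (array([ 0.59821796, -0.02431785]), np.float64(-1.4853057515562074), (127.2, 41.1)) shift along,across 0.014995391128009492 0.0007383652322106852 0.002286902033585836
```

```bash
python3 - <<'E'
from h import *
c=np.load("w_stand.npy",allow_pickle=True).item()
a=cast(c,[(317,142),(318.5,290)],.028); m=a.mean(0); print(a,np.hypot(*(a[0]-a[1])),(m-SC)@U,(m-SC)@[-U[1],U[0]])
# yellow next
xy,yaw=pick_tray("yellow",(.487,.2967),.306)
env.move_linear([*xy,.16],speed=.1); s=env.state(); print(s["grip_width"],s["t"],s["joint_positions"].round(2))
c=env.camera("wrist"); cv2.imwrite("pics/heldy.png",c["pixels"])
d=np.array([np.cos(yaw),np.sin(yaw)])
for w in near(c,mask(c,"yellow"),.109,xy,.15):
    r=rect([w]); print(r,(r[0]-s["ee_pos"][:2])@d)
E
```

```text
[[ 0.59568389  0.02615533]
 [ 0.60771462 -0.10665124]] 0.13335037848854667 -0.0011689263894208077 -0.0014069761925572014
yellow 4 [0.48734833 0.29552267] 0.30213262961326315 (127.8, 41.5)
hit False
0.06012891374403197 24.999817251227796 [0.48741716 0.29558382 0.0722829 ] 18.9917
0.05998163242435395 20.025 [ 0.34  0.55  1.45  0.    1.14 -1.54]
(array([0.51856537, 0.35486255]), np.float64(-1.2713143747041027), (197.6, 27.5)) 0.0477679654940793
(array([0.48974634, 0.37289053]), np.float64(0.5410908504016163), (37.8, 12.8)) 0.025618670619778846
(array([0.53312439, 0.23218883]), np.float64(0.06129576505769774), (37.7, 12.8)) 0.025165108573997282
(array([0.49315378, 0.2967746 ]), np.float64(-1.2706079712249592), (40.5, 17.6)) 0.006222944722607338
(array([0.46857559, 0.28912262]), np.float64(-1.2702453485530314), (40.5, 28.5)) -0.01951884861967354
(array([0.43768137, 0.27950827]), np.float64(-1.2698894836523698), (40.5, 26.8)) -0.05187450846989471
```

```bash
python3 - <<'E'
from h import *
s=env.state(); env.move_linear([*s["ee_pos"][:2],.26],speed=.15)
if place(SC-.0013*U,.067,up=.26) and abs(env.state()["ee_pos"][2]-.139)<.0015:
    release(SC-.0013*U,.075,.29)
    c=env.camera("wrist"); cv2.imwrite("pics/after_y.png",c["pixels"])
    ws=near(c,mask(c,"yellow"),.088,SC,.09);r=rect(ws); print(len(ws),r,"along,across",(r[0]-SC)@U,(r[0]-SC)@[-U[1],U[0]],r[1]%np.pi-SY)
E
```

```text
early False
contact True [ 0.60028339 -0.0404897   0.13924877] seat z err 0.0002487721311568991 [-0.85298124  1.02982195  5.81247852]
t 26.8583
4 (array([ 0.59977759, -0.04076241]), np.float64(-1.4898904749189414), (127.4, 41.3)) along,across -0.0015219022666031915 0.0005507993658667257 -0.002297821329148242
```

View pics/after_y.png

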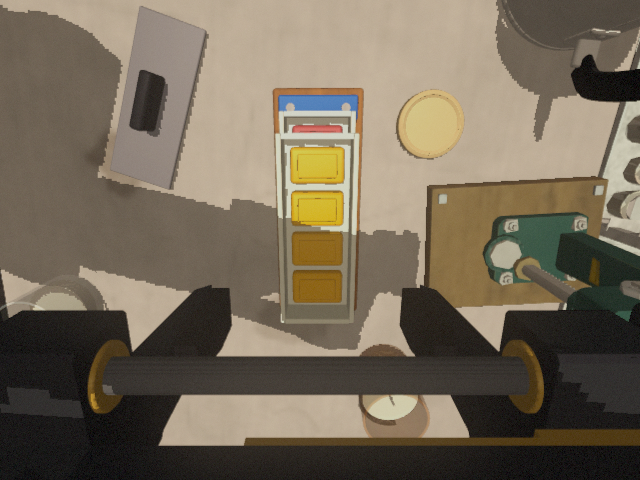

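The yellow tray sits square and centred, with bars at rows 147 to 303 and the red tray's end showing towards the blue block at (317,125). Next is the cover.

```bash
python3 - <<'E'
from h import *
p=np.array([.440,.046]); yaw=np.arctan2(.1198+.0277,.4591-.4201)
q=[*p,.24]; env.move_to(q,best(q,yaw)); env.wait(.2); c=env.camera("wrist"); cv2.imwrite("pics/w_cov.png",c["pixels"])
np.save("w_cov.npy",c,allow_pickle=True)
h=cv2.cvtColor(c["pixels"],cv2.COLOR_BGR2HSV); k=proj(c,[[*p,.009]])[0]; print(yaw,k,env.state()["t"])
m=cv2.inRange(h,(0,0,0),(180,45,255)); print([ (len(w),rect([w])) for w in near(c,m,.009,p,.05,500)])
m=cv2.inRange(h,(0,0,0),(180,255,55)); print([ (len(w),rect([w])) for w in near(c,m,.04,p,.05,300)])
E
```

```text
1.312304972654704 [314.34752378 219.44900011] 27.9417
[(484, (array([0.44082037, 0.04729417]), np.float64(1.3217197916294374), (149.2, 59.5)))]
[(120, (array([0.43879446, 0.03894743]), np.float64(1.305234158691574), (30.8, 11.4)))]
```

View pics/w_cov.png

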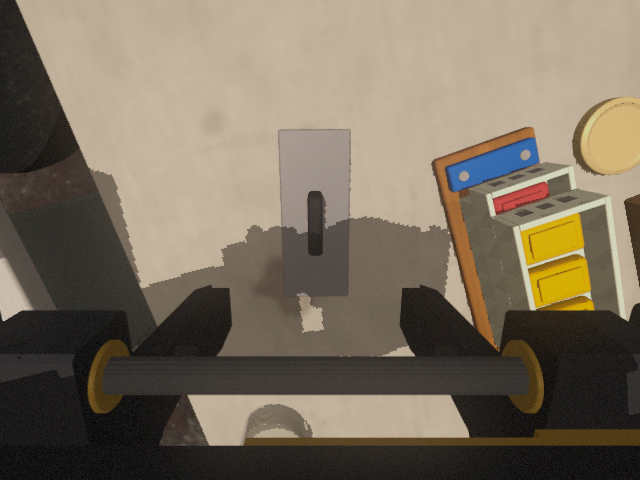

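The cover shows clean at (315,212), square to the tool, with clear space to the stack. I'll pick it up and place it.

```bash
python3 - <<'E'
from h import *
xy=np.array([.4408,.0473]); yaw=1.3217
o=best([*xy,.2],yaw); env.move_gripper(.05); env.move_to([*xy,.13],o)
print("hit",env.move_linear([*xy,.077],speed=.06,max_force=8))
env.move_gripper(.0,20); s=env.state(); print(s["grip_width"],s["ee_pos"],s["t"])
env.move_linear([*xy,.28],speed=.15); print(env.state()["grip_width"])
t=SC-.0014*U
h=place(t,.097,zt=.077,up=.28)
if h and abs(env.state()["ee_pos"][2]-.174)<.0015:
    release(t,.04,.32)
    c=env.camera("wrist"); cv2.imwrite("pics/after_c.png",c["pixels"])
    hs=cv2.cvtColor(c["pixels"],cv2.COLOR_BGR2HSV); m=cv2.inRange(hs,(0,0,0),(180,45,255))
    for w in near(c,m,.106,SC,.06,500): r=rect([w]); print(len(w),r,"along,across",(r[0]-SC)@U,(r[0]-SC)@[-U[1],U[0]],r[1]%np.pi-SY)
E
```

```text
hit False
0.01228494120977429 [0.44085552 0.04726601 0.07704633] 30.6917
0.012063705630386971
early False
contact True [ 0.600293   -0.0405914   0.17407504] seat z err 7.503979001463601e-05 [-0.16296397  0.26465509  4.11000253]
t 37.575
564 (array([ 0.59892389, -0.03054873]), np.float64(-1.4873567018459477), (167.5, 58.9)) along,across 0.008727397241337455 0.0005527089391155552 0.00023595174384549722
```

View pics/after_c.png

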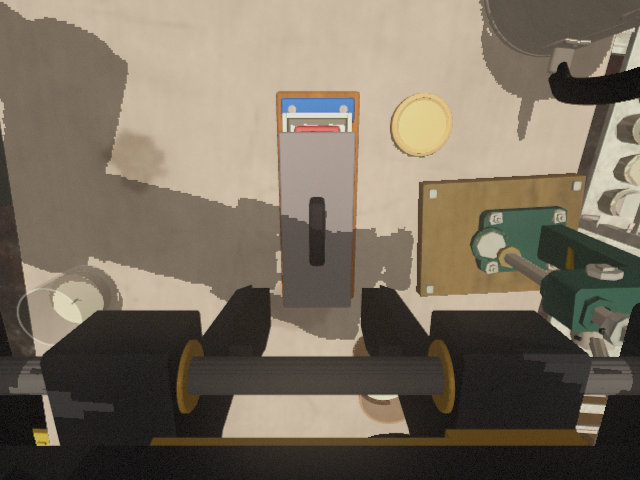

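The cover lies in line on the top tray (rows 132 to 306) and seated at the right height. I'll move the arm clear and do one independent check from above.

```bash
python3 - <<'E'
from h import *
w=env.camera("wrist"); a=cast(w,[(317,132),(317,306)],.106); print("cover",((a.mean(0)-SC)@U),np.hypot(*(a[0]-a[1])))
env.set_joints([1.083,.381,1.297,0,1.464,-.215]); env.wait(.3); print(env.state()["t"])
t=env.camera("top"); s=env.camera("scene")
b=rect(near(t,mask(t,"blue"),.022,(.59,.056),.05)); print("blue",b)
cv2.imwrite("pics/fin.png",np.vstack([cv2.resize(t["pixels"][100:260,220:460],(720,480))[:300],cv2.resize(s["pixels"][190:290,280:460],(540,300))[:, :].copy() if 0 else cv2.resize(s["pixels"][180:290,270:534],(720,300))]))
E
```

```text
cover -0.0008505957081274886 0.14761286809756188
40.55
blue (array([0.59161322, 0.05683612]), np.float64(0.0846130553371296), (70.9, 20.2))
```

View pics/fin.png

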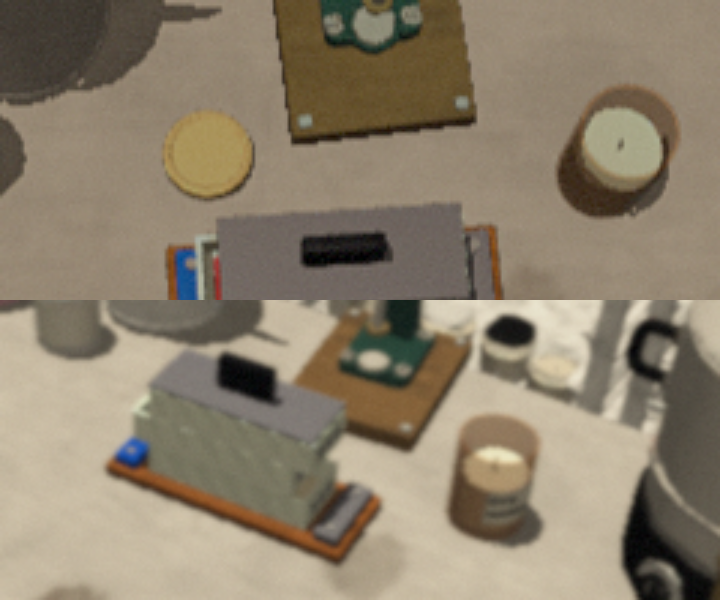

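The final views show a level stack: red towards the blue block, yellow straight above the stand's tray, and the cover flush on top. The amber glass stands where it was.

```bash
python3 -c "
from bench import env
print(env.finish_job())"
```

```text
the job is handed in; nothing more can be done
None
```

I stacked the red tray about 15 mm towards the blue block, the yellow tray above the stand's own tray (within about 1.5 mm) and the grey cover fully down on top, and handed the job in after about 41 s; no verdict was returned.

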